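# Set a wine-case lid up on the bench hook for sawing

### The arm

A 6-joint arm with a two-finger parallel gripper is mounted at the origin on a cart in front of the work surface, level with it; the furniture and walls round the work are solid. World frame = base frame: x ahead of the robot, y to its left, z up, the work surface at z = 0. Lengths are in mm, angles in rad, forces in N, time in s.
With the tool pointing down it reaches from about 350 to 950 mm from the base axis. Payload 17.4 kg.
Tool frame: the origin (TCP) lies between the finger pads; the fingertips stand 25 mm ahead of it and the grasp point (between the pads) lies 6 mm ahead of it (nose_length is the distance from the TCP to the fingertips, in mm); z points along the fingers, x is the direction in which the jaws open and shut, and the axes are right-handed (so a half turn about z gives the same grasp; the last joint's range is limited). The gripper opens to 93 mm and grips with 3 to 60 N. Pads are 15 mm wide; open, the fingers measure 128 mm over their backs; the gripper's body (75 mm by 188 mm) begins 65 mm behind the grasp point.
Start: joints at [-0.038, 0.116, 1.442, -0, 1.584, -0.038], TCP at [675.006, -0.009, 243.646] pointing down, gripper open.
Joint ranges: [-2.83, 2.83], [-0.83, 2.19], [0.07, 2.5], [-1.14, 4.28], [0.01, 3], [-2.97, 2.97]. Speed limits (rad/s): [1.89, 1.89, 2.22, 3.14, 3.14, 3.14].

### API

Orientations are given as a 3x3 rotation matrix whose columns are the frame's x, y, z axes.
In Python, from cell import read_state, read_camera, camera_info, hand_in, nose_length gives the robot as it stands.
- The arm moves only by the tool drive_tool, never from a script. Its argument "moves" is text: rows parted by semicolons, each of 5 numbers parted by spaces: the closure in counts, from 0 (fully open) to 255 (shut), then the shift along the tool's x, y, z in mm, then the turn about the tool's z in rad. In form: grip x y z yaw; .... A call has 1 to 8 rows; each row is the pose to reach, as a shift and turn from the pose commanded when the call began, along the tool's axes at that moment; what a row does not reach only later rows make up. A row lasts 1/10 s, in which the tool goes at most 50 mm and 8.59 degrees, less where a joint would pass 70% of its speed; a pose out of reach is approached as far as the arm can. A call with a gripper value outside its range is refused whole. The fingers move at their own pace and stop on an object; "grip_force" is the grip in N (left out, the last holds). Time passes only in rows, so rows that repeat a pose let the fingers close. It gives the time, the measured TCP pose, the force and the opening at its end, in the units of the state.
- read_state(): the state, without advancing time (a new reading comes with each control period).
- read_camera(name): name is "scene" or "side" or "wrist"; returns (picture, depth): 480x640x3 uint8, blue, green, red; 480x640 float32, mm along the optical axis (not along the pixel's ray), 0 where there is no reading.
- camera_info(name): a dict with "mtx" (3x3 intrinsics, pixels), "world_from_camera" (4x4, takes a point from camera to world coordinates); the wrist camera has in their place "hand_eye" (4x4, takes a point from camera to tool coordinates, whose origin is the TCP and whose axes are the tool frame's). Camera axes: x right, y down, z forward; pixel columns grow to the right and rows downward; lengths in mm; the calibration is good to about 2 mm. A picture is of the moment at which its call begins: read the wrist's pose just before it. camera_info takes no time and is no camera call.
- hand_in(): hands the job in, once; it reports no verdict.
The state is a dict: "time_s": time; "joints": joint angles; "joint_velocities": joint speeds; "joint_torque": joint torques, N m; "ee_pos": TCP position; "tool_rot": TCP orientation; "ft_force": force on the tool from outside, world axes, zero at the start; "torque": the same for the moment, N m; "width": opening from 0.0 (shut) to 1.0 (fully open).
Only numpy, scipy, OpenCV 4.12 (cv2) and the standard library are available. Lean on these libraries where they do the work, as an engineer would, in place of code of your own. Each camera call takes 0.05 s, during which the arm holds its last target. There are 200 camera calls.

### The job

The new pine lid for a half-bottle wine case is to be sawn to length at its pencil line: set it up on the bench hook for the cut. Without gripping or lifting it, push it with the fingertips until its far long side lies flush against the hook's fence all along, and its right-hand end hangs out over the hook's right end with the pencil line just clear of the hook, about 5 mm out. Leave the lemon, cork and wine glass where they are.

Things in the scene. Friction and masses are not known exactly. Their poses are not given: they have to be found in the camera images.
- bench_hook: Reddish-brown wooden bench hook, fixed on the counter's front edge, always square to x and y: base board 320 mm deep (x), 260 mm wide (y), 18 mm thick, with a fence 31 mm deep and 26 mm high on top along the whole far side. Origin: centre of the base's underside, on the counter; its top is 18 mm higher. A green pencil lies on it near the front.
- hook_right_end (a point): Top edge of the bench hook's right (-y) end, in the middle of its depth; 130 mm to the right of the hook's origin, 18 mm above the counter.
- fence_face (a point): Foot of the fence's face toward the robot, at mid-width, level with the base's top; 129 mm beyond (+x) the hook's origin. The face is upright and runs along y for 130 mm either way.
- case_lid: Loose pale pine board flat on the bench hook, 280 mm long (own y), 100 mm wide (own x), 8 mm thick, about 110 g; too wide to grip. Origin: centre of its underside. It starts 2 to 5 cm short of the fence, up to 9 degrees askew, and 5 to 10 cm too far left, its left end past the hook's left end. A push of 1 to 2 N slides it.
- lid_mid (a point): Centre of the pine lid (half-way up its thickness).
- lid_line (a point): Middle of the dark pencil line drawn across the lid's top face, 40 mm from the lid's right-hand (-y) end and 100 mm from the lid's centre; the waste between line and end is marked with three short pencil strokes.
- lid_left_end (a point): Middle of the lid's left-hand (+y) end face, half-way up its thickness.
- lid_far_left (a point): The lid's corner on its far (fence, +x) side at its left-hand end, half-way up its thickness.
- lid_far_right (a point): The lid's corner on its far (fence, +x) side at its right-hand end, half-way up its thickness.
- lever_corker: Dark green bench corker, a fixed tall stand on the counter, left of the work and not part of it: base plate 250 mm (x) by 176 mm (y), two posts, a head at 370 to 500 mm and above it, up to 770 mm high, a wooden lever handle that leans 155 mm toward the robot. Origin: under its middle (plate from 95 mm before to 155 mm beyond it). Keep the arm clear of it.
- lemon: Loose lemon, 67 x 51 x 49 mm, on the counter to the left of the hook. Not to be moved. Origin: centre of its underside.
- cork: Loose wine cork standing upright, 24 mm thick and 43 mm high, on the counter to the left of the hook (it and the lemon may have changed places). Not to be moved. Origin: centre of its underside.
- wine_glass: Loose empty stemmed wine glass, 81 mm wide and 202 mm high, standing on the counter behind the fence. Not to be moved. Origin: centre of its foot's underside.

How it is judged (in metres and radians):
At the end, for the whole second after the job is handed in: The pencil line lies 0 to 10 mm beyond the hook's right end; both far corners of the lid are within 3 mm of the fence's face; the lid lies flat on the hook (within 0.03 rad) at rest; lemon, cork and wine glass are within 30 mm of where they stood and the glass is upright (y of lid_line in the frame of bench_hook between -0.14 and -0.13 m and x of each of lid_far_left, lid_far_right in the frame of bench_hook above 0.126 m and angle between case_lid's own z axis and vertical below 0.03 rad and z of lid_mid in the frame of bench_hook below 0.025 m and linear speed of case_lid below 0.01 m/s and distance of each of lemon, cork, wine_glass from where it was at the start of the episode below 0.03 m and angle between wine_glass's own z axis and vertical below 0.1 rad); the robot touches nothing.
It fails at once if the lid is lifted more than 10 mm off the bench hook (z of lid_mid in the frame of bench_hook above 0.032 m).
It fails at once if the lid is tipped up (angle between case_lid's own z axis and vertical above 0.15 rad).
It fails at once if the lemon, cork or wine glass is moved more than 30 mm (distance of any of lemon, cork, wine_glass from where it was at the start of the episode above 0.03 m).
It fails at once if the wine glass is tipped over (angle between wine_glass's own z axis and vertical above 0.4 rad).
It also fails if it takes over 51 s, if anything falls off the work surface, if the arm or the gripper's body presses on something with over 40 N, if the wrist force passes 120 N, or if a joint passes its speed limit or range.

## Working session

There is one attempt and no reset: what is moved stays moved. The work goes in short steps, Python scripts to look and compute and a tool call to move; the robot and the scene stay as the last step left them, time stands still between calls to the robot, and variables do not carry over. Pictures are saved under pics/ and viewed, on a budget of 10 in all, crops included, one or two more only if the job needs it, and the job is handed in when it is done.

Besides the shell and the picture viewer there is one more tool, called after "Call:" by a JSON object that holds its "fn" and its "kwargs", one argument or row to a line. drive_tool: Moves the arm, as the interface text tells. Its arguments: {"type":"object","properties":{"moves":{"type":"string"},"grip_force":{"type":"number"}},"required":["moves"]}

```bash
mkdir -p pics; ls
python3 - <<'E'
from cell import *
import cv2,numpy as np
s=read_state();print(s['time_s'],s['ee_pos'],np.round(s['tool_rot'],3).tolist(),nose_length if not callable(nose_length) else nose_length())
for n in ['scene','side','wrist']:
    p,d=read_camera(n);cv2.imwrite(f'pics/{n}0.png',p);np.savez(f'{n}0.npz',p=p,d=d)
    i=camera_info(n);print(n,{k:np.round(v,3).tolist() if not isinstance(v,str) else v for k,v in i.items()})
E
```

```text
pics
0.0 [6.74815276e+02 4.39454541e-03 2.42892195e+02] [[1.0, -0.0, -0.001], [-0.0, -1.0, 0.0], [-0.001, -0.0, -1.0]] 25.0
scene {'mtx': [[469.997, 0.0, 319.342], [0.0, 469.997, 233.308], [0.0, 0.0, 1.0]], 'world_from_camera': [[0.909, -0.285, 0.305, 292.614], [-0.417, -0.636, 0.649, -550.39], [0.009, -0.717, -0.697, 662.831], [0.0, 0.0, 0.0, 1.0]]}
side {'mtx': [[550.741, 0.0, 322.718], [0.0, 550.741, 242.5], [0.0, 0.0, 1.0]], 'world_from_camera': [[-0.943, -0.141, 0.3, 257.182], [-0.331, 0.449, -0.83, 830.811], [-0.018, -0.883, -0.47, 551.079], [0.0, 0.0, 0.0, 1.0]]}
wrist {'mtx': [[347.239, 0.0, 318.249], [0.0, 347.239, 239.985], [0.0, 0.0, 1.0]], 'hand_eye': [[1.0, -0.0, -0.001, -0.217], [0.001, 0.961, 0.276, -76.791], [0.001, -0.276, 0.961, -140.696], [0.0, 0.0, 0.0, 1.0]]}
```

View pics/scene0.png

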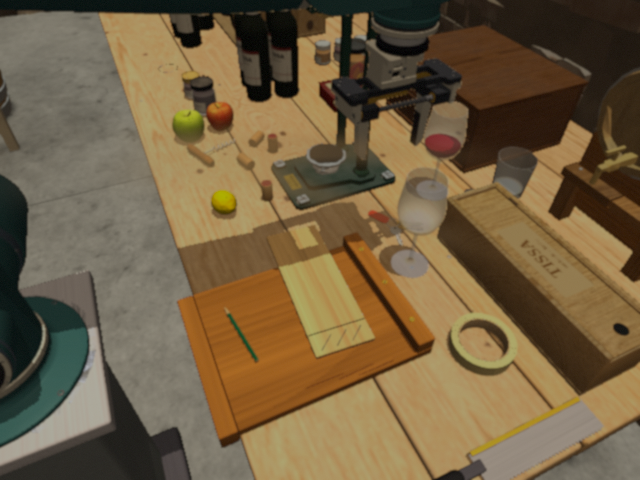

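View pics/wrist0.png

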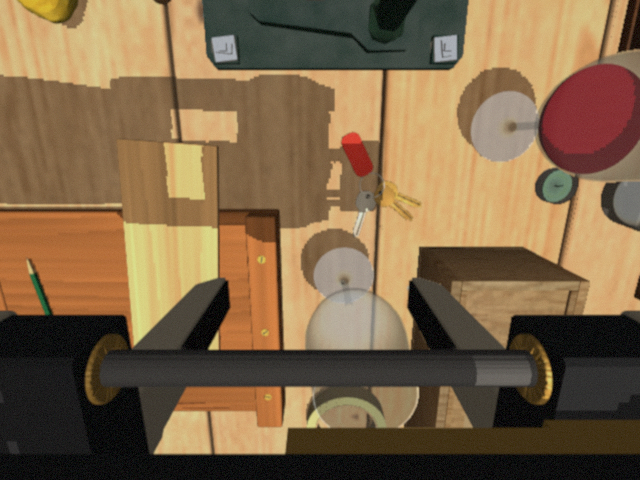

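View pics/side0.png

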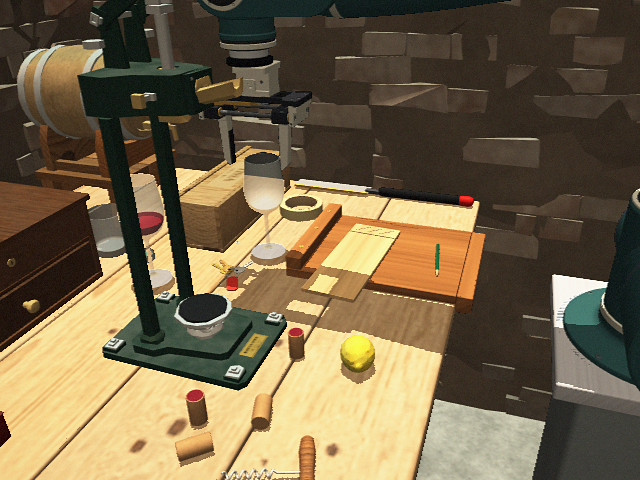

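The scene view shows the lid with its right end about (319,355)–(372,339), its line about (308,332)–(362,317), and the fence running from (350,240) to (432,345). The side view shows the lid's left end past the hook, the cork at (296,343) and the lemon at (357,352). I'll rectify these onto the lid's top plane.

```bash
cat > h.py <<'E'
import numpy as np,cv2
from cell import *
def pose(n,s=None):
    i=camera_info(n)
    if n!='wrist': return i['mtx'],i['world_from_camera']
    T=np.eye(4);T[:3,:3]=s['tool_rot'];T[:3,3]=s['ee_pos'];return i['mtx'],T@i['hand_eye']
def px2w(n,uv,z,s=None):
    K,T=pose(n,s);r=(T[:3,:3]@np.linalg.inv(K)@np.c_[np.array(uv,float),np.ones(len(uv))].T).T
    return T[:3,3]+r*((z-T[2,3])/r[:,2])[:,None]
def w2px(n,X,s=None):
    K,T=pose(n,s);c=(np.array(X,float)-T[:3,3])@T[:3,:3];p=c@np.array(K).T;return p[:,:2]/p[:,2:]
def ortho(n,img,z,x0,y0,m,W,H,s=None):
    # out col -> -y (right), row -> -x (down); top-left = (x0 far, y0 left); m mm/px
    q=np.float32([[0,0],[W,0],[W,H],[0,H]]);X=[[x0-v*m,y0-u*m,z] for u,v in q]
    return cv2.warpPerspective(img,cv2.getPerspectiveTransform(w2px(n,X,s).astype(np.float32),q),(W,H),flags=cv2.INTER_LINEAR)
def depthpts(n,d,s=None):
    K,T=pose(n,s);v,u=np.mgrid[:480,:640];c=np.stack([(u-K[0,2])*d/K[0,0],(v-K[1,2])*d/K[1,1],d],-1);return c@T[:3,:3].T+T[:3,3]
E
python3 - <<'E'
from h import *
s=read_state()
out=[]
for n in ['scene','side']:
    f=np.load(n+'0.npz');P=depthpts(n,f['d'],s)
    pts={'scene':[[340,300],[330,345],[220,400],[200,320],[415,320],[365,255],[224,202],[266,190],[430,352],[406,265]],'side':[[370,245],[330,280],[420,280],[357,352],[296,343],[310,240]]}[n]
    for u,v in pts: print(n,u,v,P[v,u].round(1))
    out.append(ortho(n,f['p'],26,800,250,.8,740,300 if 0 else 290,s) if 0 else ortho(n,f['p'],26,720,300,1,600,300,s))
o=cv2.vconcat(out)
for k in range(0,600,50): cv2.line(o,(k,0),(k,4),(0,0,255),1);cv2.line(o,(0,k),(4,k),(0,0,255),1)
cv2.imwrite('pics/ortho.png',o)
E
```

```text
scene 340 300 [ 535.1 -119.7   26.4]
scene 330 345 [ 481.4 -192.6   27.4]
scene 220 400 [ 300.5 -204.6   18.3]
scene 200 320 [309.3 -54.3  15.7]
scene 415 320 [ 619.9 -216.    43.3]
scene 365 255 [614.1 -60.3  45.6]
scene 224 202 [425.3 188.6  42.6]
scene 266 190 [519.1 200.2  34.4]
scene 430 352 [ 627.4 -258.1    6.3]
scene 406 265 [691.7 -84.3   7.6]
side 370 245 [ 498.8 -115.1   26.1]
side 330 280 [533.8  31.8  24.2]
side 420 280 [381.4 -27.7  17.8]
side 357 352 [425.6 230.6  41.6]
side 296 343 [521.8 226.2  30.9]
side 310 240 [610.3 -71.   42.1]
```

View pics/ortho.png

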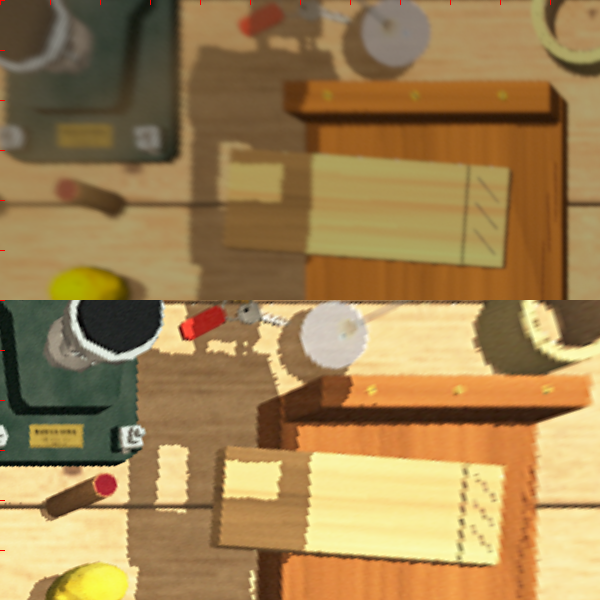

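Call:
{"fn": "drive_tool", "kwargs": {
  "moves": "0 -60 15 0 -0.14; 0 -110 30 0 -0.28; 0 -160 45 0 -0.42; 0 -210 60 0 -0.56; 0 -255 65 0 -0.70; 0 -255 65 0 -0.80; 0 -255 65 0 -0.80"
}}

```text
time_s: 0.85
ee_pos: [418.7, -65.3, 244.3]
tool_rot: [[0.696, 0.718, 0.002], [0.718, -0.696, -0.0], [0.001, 0.002, -1.0]]
ft_force: [0.6, -0.8, 0.2]
width: 1.0
```

Call:
{"fn": "drive_tool", "kwargs": {
  "moves": "0 0 0 0 -0.14; 0 0 0 0 -0.28; 0 0 0 0 -0.42; 0 0 0 0 -0.56; 0 0 0 0 -0.70; 0 0 0 0 -0.771; 0 0 0 0 -0.771; 0 0 0 0 -0.771"
}}

```text
time_s: 1.65
ee_pos: [420.5, -64.9, 243.4]
tool_rot: [[0.004, 1.0, -0.001], [1.0, -0.004, 0.0], [0.0, -0.001, -1.0]]
ft_force: [-0.3, -0.1, 0.4]
width: 0.998
```

Run:
```python
from h import *
s=read_state();print(s['time_s'],s['ee_pos'].round(1),s['tool_rot'].round(3).tolist(),s['ft_force'].round(2))
p,d=read_camera('wrist');np.savez('w1.npz',p=p,d=d)
o=ortho('wrist',p,26,700,150,.625,720,440,s)
q,d=read_camera('scene')
cv2.imwrite('pics/w1.png',o);
```

```text
1.65 [420.5 -64.9 243.4] [[0.004, 1.0, -0.001], [1.0, -0.004, 0.0], [0.0, -0.001, -1.0]] [-0.31 -0.12  0.37]
```

View pics/w1.png

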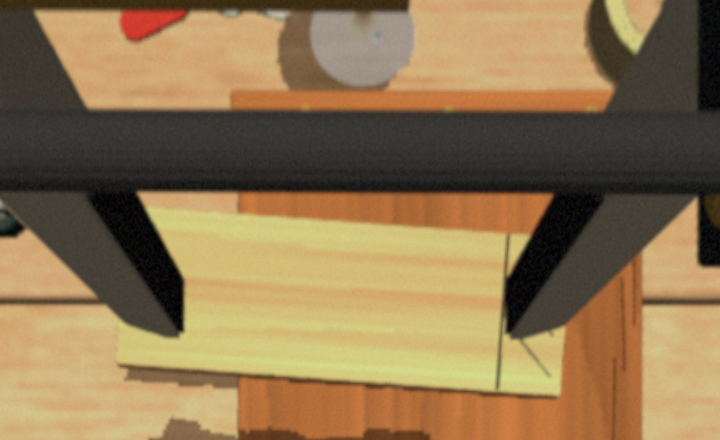

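The ortho view (0.625 mm/px) puts the line at columns 498–508, so y≈-164. The hook's right end is at column 642, so y≈-256. The lid's near edge runs x≈452–472. Next I'll descend in front of the near edge and push it square.

Call:
{"fn": "drive_tool", "kwargs": {
  "moves": "0 0 0 50 0; 0 0 0 100 0; 0 0 0 150 0; 0 0 0 185 0; 0 0 0 194 0; 0 0 0 198 0; 0 0 0 198 0; 0 0 0 198 0"
}}

```text
time_s: 2.55
ee_pos: [421.0, -65.2, 47.6]
tool_rot: [[0.0, 1.0, 0.003], [1.0, -0.0, -0.001], [-0.001, 0.003, -1.0]]
ft_force: [-0.1, -0.4, 0.4]
width: 0.999
```

Run:
```python
from h import *
s=read_state();print(s['time_s'],s['ee_pos'].round(1),s['ft_force'].round(2))
p,d=read_camera('scene');q,e=read_camera('side')
a=p[200:440,180:460];cv2.imwrite('pics/s2.png',cv2.vconcat([cv2.resize(a,(560,480))[100:400],cv2.resize(q[180:330,230:510],(560,300))]))
```

```text
2.55 [421.  -65.2  47.6] [-0.07 -0.42  0.36]
```

View pics/s2.png

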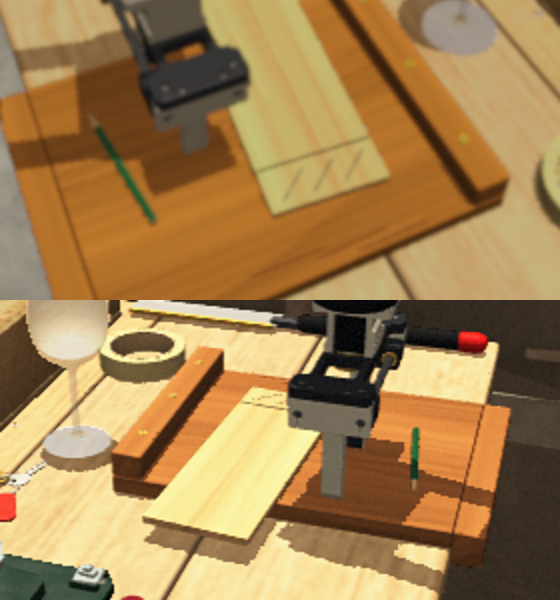

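Both fingertips stand in front of the near edge, clear of the board and the hook. Pushing +x slowly.

Call:
{"fn": "drive_tool", "kwargs": {
  "moves": "0 0 12 0 0; 0 0 22 0 0; 0 0 30 0 0; 0 0 36 0 0; 0 0 42 0 0; 0 0 48 0 0; 0 0 54 0 0; 0 0 54 0 0"
}}

```text
time_s: 3.45
ee_pos: [474.6, -65.0, 45.6]
tool_rot: [[-0.0, 1.0, 0.0], [1.0, 0.0, 0.0], [0.0, 0.0, -1.0]]
ft_force: [-0.2, 0.0, -0.2]
width: 1.002
```

Run:
```python
from h import *
s=read_state();print(s['time_s'],s['ee_pos'].round(1),s['ft_force'].round(2))
p,d=read_camera('scene');q,e=read_camera('side')
o=[ortho(n,i,z,640,50,.625,540,200,s) for n,i,z in (('scene',p,26),('side',q,26),('scene',p,18))]
cv2.imwrite('pics/s3.png',cv2.vconcat(o))
```

```text
3.45 [474.6 -65.   45.6] [-0.2   0.01 -0.2 ]
```

View pics/s3.png

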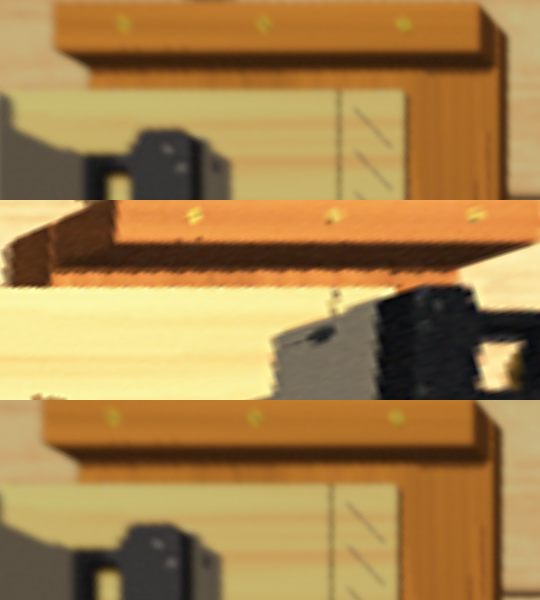

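Both views show the lid square, with a far edge at x≈584.5 and the fence foot at x≈597.5. I'll push on to near the fence, then retreat, rise and move round to the left end with the gripper closed.

Call:
{"fn": "drive_tool", "kwargs": {
  "moves": "0 0 5 0 0; 0 0 9 0 0; 0 0 9 0 0; 0 0 -10 0 0; 0 0 -16 -20 0; 0 0 -16 -60 0; 0 0 -16 -90 0; 255 0 -16 -90 0",
  "grip_force": 10
}}

```text
time_s: 4.35
ee_pos: [459.5, -65.3, 140.0]
tool_rot: [[-0.0, 1.0, 0.006], [1.0, 0.0, -0.001], [-0.001, 0.006, -1.0]]
ft_force: [0.1, 0.2, 0.1]
width: 0.96
```

Call:
{"fn": "drive_tool", "kwargs": {
  "moves": "255 45 25 0 0; 255 90 55 0 0; 255 135 85 0 0; 255 182 85 0 0; 255 182 85 40 0; 255 182 85 75 0; 255 182 85 90 0; 255 182 85 90 0"
}}

```text
time_s: 5.15
ee_pos: [541.7, 116.7, 43.3]
tool_rot: [[-0.0, 1.0, -0.004], [1.0, 0.0, -0.001], [-0.001, -0.004, -1.0]]
ft_force: [0.4, -0.1, 1.1]
width: 0.277
```

Run:
```python
from h import *
s=read_state();print(s['time_s'],s['ee_pos'].round(1),s['ft_force'].round(2),s['width'])
p,d=read_camera('scene');q,e=read_camera('side')
o=[ortho(n,i,z,640,160,.75,600,190,s) for n,i,z in (('scene',p,26),('side',q,26),('side',q,18))]
cv2.imwrite('pics/s4.png',cv2.vconcat(o))
```

```text
5.15 [541.7 116.7  43.3] [ 0.45 -0.14  1.07] 0.27714510155096816
```

View pics/s4.png

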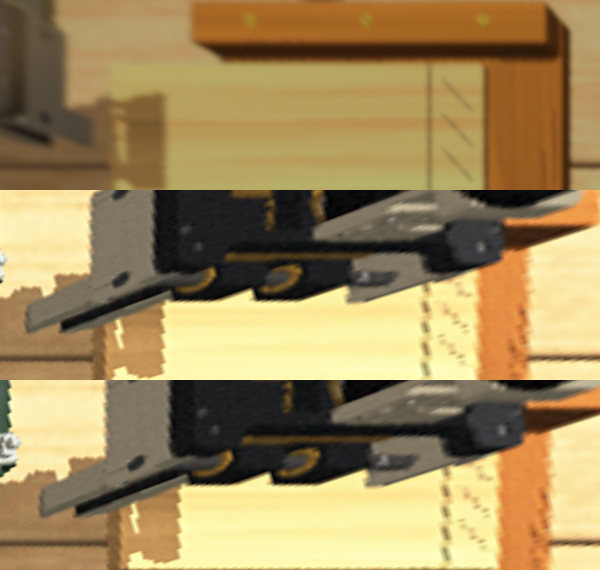

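Call:
{"fn": "drive_tool", "kwargs": {
  "moves": "255 0 0 0 0; 255 -6 0 0 0; 255 -16 0 0 0; 255 -24 0 0 0; 255 -32 0 0 0; 255 -40 0 0 0; 255 -48 0 0 0; 255 -56 0 0 0"
}}

```text
time_s: 6.05
ee_pos: [543.0, 60.3, 45.7]
tool_rot: [[-0.0, 1.0, 0.0], [1.0, 0.0, 0.0], [0.0, 0.0, -1.0]]
ft_force: [0.0, 0.9, 2.9]
width: 0.006
```

Call:
{"fn": "drive_tool", "kwargs": {
  "moves": "255 -8 0 0 0; 255 -16 0 0 0; 255 -24 0 0 0; 255 -32 0 0 0; 255 -39 0 0 0; 255 -44 0 0 0; 255 -46 0 0 0; 255 -46 0 0 0"
}}

```text
time_s: 6.85
ee_pos: [543.0, 14.7, 45.7]
tool_rot: [[0.0, 1.0, -0.0], [1.0, -0.0, -0.0], [-0.0, -0.0, -1.0]]
ft_force: [0.2, 0.3, 3.1]
width: 0.004
```

Run:
```python
from h import *
s=read_state();print(s['time_s'],s['ee_pos'].round(1),s['ft_force'].round(2),s['width'])
p,d=read_camera('scene');q,e=read_camera('side')
o=[ortho(n,i,z,640,100,.666,600,190,s) for n,i,z in (('scene',p,26),('side',q,26),('scene',p,18))]
cv2.imwrite('pics/s5.png',cv2.vconcat(o))
```

```text
6.85 [543.   14.7  45.7] [0.23 0.26 3.06] 0.0035104816841998216
```

View pics/s5.png

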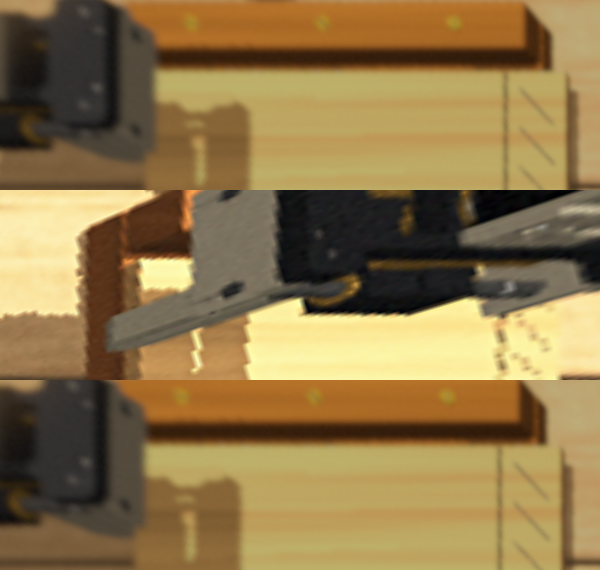

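The line is now at scene column 505, so y≈-236, and the lid moved 73 mm squarely. I'll back off slightly, raise 1 mm and push about 22 mm more. Then I'll lift away and look from the wrist above the right end.

Call:
{"fn": "drive_tool", "kwargs": {
  "moves": "255 3 0 0 0; 255 2 0 -1 0; 255 -5 0 -1 0; 255 -11 0 -1 0; 255 -16 0 -1 0; 255 -20 0 -1 0; 255 -22 0 -1 0; 255 -22 0 -1 0"
}}

```text
time_s: 7.75
ee_pos: [543.0, -7.3, 46.6]
tool_rot: [[0.0, 1.0, -0.0], [1.0, -0.0, -0.0], [-0.0, -0.0, -1.0]]
ft_force: [-0.1, -0.3, -0.0]
width: 0.005
```

Call:
{"fn": "drive_tool", "kwargs": {
  "moves": "255 10 0 0 0; 255 15 -5 -40 0; 255 0 -40 -90 0; 255 -50 -75 -130 0; 255 -100 -105 -130 0; 255 -150 -125 -130 0; 255 -200 -125 -130 0; 255 -240 -125 -130 0"
}}

```text
time_s: 8.55
ee_pos: [420.1, -220.2, 177.1]
tool_rot: [[-0.001, 1.0, 0.002], [1.0, 0.001, -0.001], [-0.001, 0.002, -1.0]]
ft_force: [1.5, 0.3, 0.6]
width: 0.005
```

Call:
{"fn": "drive_tool", "kwargs": {
  "moves": "255 0 0 0 0; 255 0 0 0 0"
}}

```text
time_s: 8.75
ee_pos: [420.8, -219.5, 175.9]
tool_rot: [[0.002, 1.0, -0.0], [1.0, -0.002, 0.0], [0.0, -0.0, -1.0]]
ft_force: [-0.7, 1.4, -0.3]
width: 0.007
```

Run:
```python
from h import *
s=read_state();print(s['time_s'],s['ee_pos'].round(1),s['tool_rot'].round(3).tolist(),s['ft_force'].round(2),s['width'])
p,d=read_camera('wrist');K,T=pose('wrist',s);print(T[:3,3])
o=[cv2.resize(p,(560,420))[:0] if 0 else ortho('wrist',p,z,625,-180,.25,480,300,s) for z in (26,18)]
cv2.imwrite('pics/w6.png',cv2.vconcat(o));np.savez('w6.npz',p=p,d=d)
```

```text
8.75 [ 420.8 -219.5  175.9] [[0.002, 1.0, -0.0], [1.0, -0.002, 0.0], [0.0, -0.0, -1.0]] [-0.7   1.36 -0.27] 0.0071966267442865545
[ 343.83961602 -219.33173838  316.61633195]
```

View pics/w6.png

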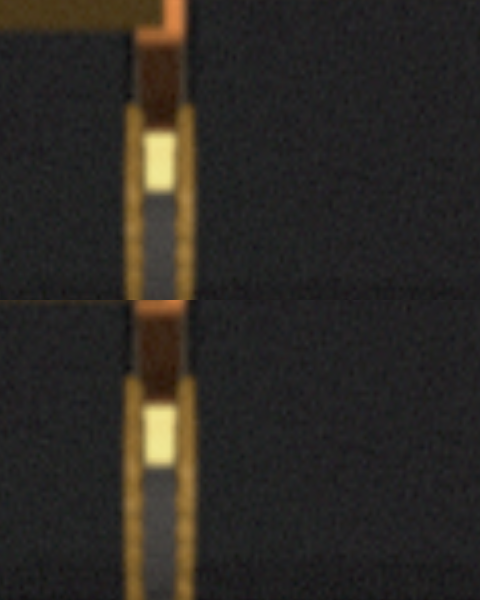

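The closed gripper blocks the view in this picture: only a sliver of lid shows at columns 145–175. I'll open the gripper and look from directly over the hook's right end.

Call:
{"fn": "drive_tool", "kwargs": {
  "moves": "0 -20 0 -35 0; 0 -42 0 -68 0; 0 -42 0 -68 0; 0 -42 0 -68 0; 0 -42 0 -68 0; 0 -42 0 -68 0; 0 -42 0 -68 0; 0 -42 0 -68 0"
}}

```text
time_s: 9.6
ee_pos: [420.9, -260.8, 243.6]
tool_rot: [[-0.001, 1.0, -0.0], [1.0, 0.001, 0.0], [0.0, -0.0, -1.0]]
ft_force: [0.4, 0.5, 0.4]
width: 0.643
```

Run:
```python
from h import *
s=read_state();print(s['time_s'],s['ee_pos'].round(1),s['ft_force'].round(2),s['width'])
p,d=read_camera('wrist');q,e=read_camera('scene');r,f=read_camera('side')
print(pose('wrist',s)[1][:3,3])
o1=ortho('wrist',p,26,620,-180,.4,400,560,s)
o2=ortho('scene',q,26,630,20,.8,400,180,s);o3=ortho('side',r,26,630,20,.8,400,180,s);o4=ortho('scene',q,18,630,-160,.4,400,200,s)
cv2.imwrite('pics/w7.png',cv2.hconcat([o1,cv2.vconcat([o2,o3,o4])]));np.savez('w7.npz',p=p,q=q,r=r,o1=o1)
P=depthpts('wrist',d,s);
```

```text
9.6 [ 420.9 -260.8  243.6] [0.39 0.54 0.37] 0.6433617352916984
[ 343.98620814 -260.82461054  384.33428668]
```

View pics/w7.png

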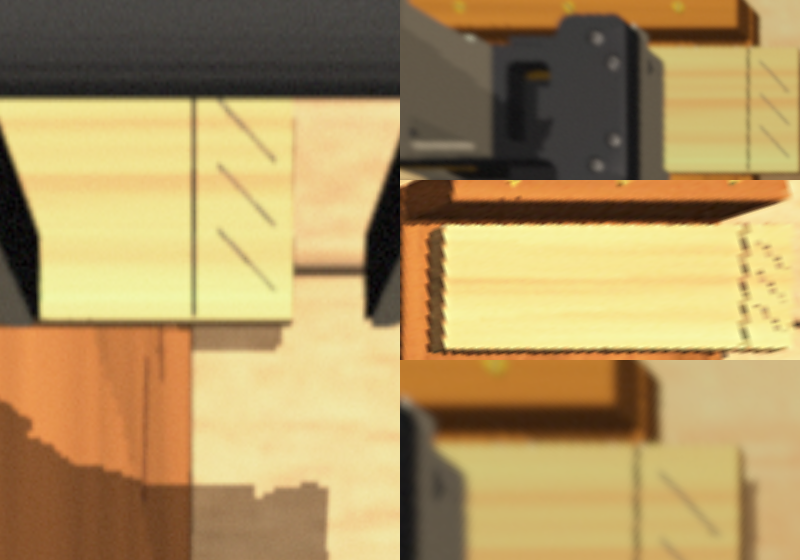

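From directly above, the line (column 193.5) is about 1 mm outside the hook's end (column 191). It needs about 4 mm more, and the far side is still a few mm short of the fence. I'll nudge it right first, then press it to the fence.

Call:
{"fn": "drive_tool", "kwargs": {
  "moves": "255 50 20 0 0; 255 100 45 0 0; 255 150 70 0 0; 255 200 95 0 0; 255 245 120 0 0; 255 280 120 0 0; 255 280 120 50 0; 255 280 120 100 0"
}}

```text
time_s: 10.55
ee_pos: [541.5, 20.8, 144.1]
tool_rot: [[-0.003, 1.0, 0.003], [1.0, 0.003, 0.0], [0.0, 0.003, -1.0]]
ft_force: [0.8, -0.1, -1.6]
width: 0.184
```

Call:
{"fn": "drive_tool", "kwargs": {
  "moves": "255 0 0 0 0"
}}

```text
time_s: 10.65
ee_pos: [538.1, 19.4, 138.1]
tool_rot: [[-0.001, 1.0, -0.009], [1.0, 0.001, 0.0], [0.0, -0.009, -1.0]]
ft_force: [-0.5, 0.2, 0.7]
width: 0.096
```

Call:
{"fn": "drive_tool", "kwargs": {
  "moves": "255 0 0 40 0; 255 0 0 75 0; 255 0 0 90 0; 255 0 0 94 0; 255 0 0 94 0; 255 0 0 94 0"
}}

```text
time_s: 11.25
ee_pos: [541.9, 18.8, 52.6]
tool_rot: [[-0.0, 1.0, 0.002], [1.0, 0.0, -0.0], [-0.0, 0.002, -1.0]]
ft_force: [0.1, -0.1, 0.1]
width: 0.006
```

Call:
{"fn": "drive_tool", "kwargs": {
  "moves": "255 0 0 6 0; 255 -12 0 6 0; 255 -20 0 6 0; 255 -24 0 6 0; 255 -27 0 6 0; 255 -29 0 6 0; 255 -30 0 6 0; 255 -30 0 6 0"
}}

```text
time_s: 12.05
ee_pos: [540.9, -11.2, 44.5]
tool_rot: [[-0.0, 1.0, 0.0], [1.0, 0.0, -0.0], [-0.0, 0.0, -1.0]]
ft_force: [-0.1, 0.9, 0.8]
width: 0.004
```

Call:
{"fn": "drive_tool", "kwargs": {
  "moves": "255 12 0 0 0; 255 12 0 -45 0; 0 10 -10 -90 0; 0 -30 -40 -100 0; 0 -75 -85 -100 0; 0 -120 -85 -100 0; 0 -150 -85 -100 0; 0 -150 -85 -100 0"
}}

```text
time_s: 12.85
ee_pos: [455.5, -163.6, 144.6]
tool_rot: [[0.003, 1.0, 0.0], [1.0, -0.003, -0.001], [-0.001, 0.0, -1.0]]
ft_force: [1.1, -0.0, 0.4]
width: 0.471
```

Call:
{"fn": "drive_tool", "kwargs": {
  "moves": "0 0 0 0 0; 0 0 0 0 0; 0 0 0 40 0; 0 0 0 80 0; 0 0 0 95 0; 0 0 0 99 0; 0 0 0 99 0; 0 0 0 99 0"
}}

```text
time_s: 13.65
ee_pos: [456.8, -161.2, 47.2]
tool_rot: [[-0.001, 1.0, 0.002], [1.0, 0.001, -0.001], [-0.001, 0.002, -1.0]]
ft_force: [-0.4, 0.5, -0.6]
width: 0.996
```

Call:
{"fn": "drive_tool", "kwargs": {
  "moves": "0 0 14 0 0; 0 0 22 0 0; 0 0 26 0 0; 0 0 28 0 0; 0 0 29 0 0; 0 0 30 0 0; 0 0 30 0 0"
}}

```text
time_s: 14.35
ee_pos: [485.8, -161.2, 45.4]
tool_rot: [[-0.0, 1.0, -0.0], [1.0, 0.0, -0.0], [-0.0, -0.0, -1.0]]
ft_force: [0.4, -0.6, -0.2]
width: 1.002
```

Call:
{"fn": "drive_tool", "kwargs": {
  "moves": "0 0 1 0 0; 0 0 1 0 0; 0 0 2 0 0; 0 0 2 0 0"
}}

```text
time_s: 14.75
ee_pos: [487.9, -161.1, 45.4]
tool_rot: [[-0.0, 1.0, 0.0], [1.0, 0.0, -0.0], [-0.0, 0.0, -1.0]]
ft_force: [0.1, 0.2, 0.4]
width: 1.0
```

No contact force from the fence yet, so I'll continue 1 mm at a time.

Call:
{"fn": "drive_tool", "kwargs": {
  "moves": "0 0 1 0 0; 0 0 1 0 0; 0 0 1 0 0"
}}

```text
time_s: 15.05
ee_pos: [488.9, -161.1, 45.5]
tool_rot: [[-0.0, 1.0, 0.0], [1.0, 0.0, 0.0], [0.0, 0.0, -1.0]]
ft_force: [0.2, 0.7, 0.1]
width: 1.003
```

Call:
{"fn": "drive_tool", "kwargs": {
  "moves": "0 0 1 0 0; 0 0 1 0 0; 0 0 1 0 0"
}}

```text
time_s: 15.35
ee_pos: [489.9, -161.1, 45.4]
tool_rot: [[-0.0, 1.0, 0.0], [1.0, 0.0, 0.0], [0.0, 0.0, -1.0]]
ft_force: [0.2, 0.8, 1.6]
width: 0.999
```

Call:
{"fn": "drive_tool", "kwargs": {
  "moves": "0 0 1 0 0; 0 0 1 0 0; 0 0 1 0 0"
}}

```text
time_s: 15.65
ee_pos: [490.8, -161.1, 45.4]
tool_rot: [[-0.0, 1.0, -0.0], [1.0, 0.0, 0.0], [0.0, -0.0, -1.0]]
ft_force: [-0.4, 0.2, 0.2]
width: 1.001
```

Run:
```python
from h import *
s=read_state()
q,e=read_camera('scene');r,f=read_camera('side');np.savez('w8.npz',q=q,r=r)
for n,i,y in (('scene',q,-235),('side',r,-50),('side',r,-80)):
    o=ortho(n,i,26,620,y+5,.5,20,80,s).mean(1).astype(int);
    print(n,y,[(620-.5*k,*o[k]) for k in range(16,64,2)])
```

```text
scene -235 [(612.0, np.int64(43), np.int64(116), np.int64(183)), (611.0, np.int64(40), np.int64(111), np.int64(176)), (610.0, np.int64(37), np.int64(101), np.int64(164)), (609.0, np.int64(32), np.int64(88), np.int64(145)), (608.0, np.int64(26), np.int64(72), np.int64(121)), (607.0, np.int64(21), np.int64(56), np.int64(97)), (606.0, np.int64(16), np.int64(43), np.int64(76)), (605.0, np.int64(14), np.int64(36), np.int64(64)), (604.0, np.int64(13), np.int64(34), np.int64(60)), (603.0, np.int64(15), np.int64(36), np.int64(61)), (602.0, np.int64(20), np.int64(44), np.int64(69)), (601.0, np.int64(31), np.int64(64), np.int64(89)), (600.0, np.int64(48), np.int64(92), np.int64(117)), (599.0, np.int64(68), np.int64(124), np.int64(149)), (598.0, np.int64(86), np.int64(150), np.int64(175)), (597.0, np.int64(100), np.int64(170), np.int64(193)), (596.0, np.int64(109), np.int64(180), np.int64(202)), (595.0, np.int64(113), np.int64(185), np.int64(207)), (594.0, np.int64(114), np.int64(187), np.int64(208)), (593.0, np.int64(115), np.int64(188), np.int64(208)), (592.0, np.int64(116), np.int64(189), np
[... 2019 characters left out ...]
(601.0, np.int64(78), np.int64(127), np.int64(153)), (600.0, np.int64(130), np.int64(201), np.int64(217)), (599.0, np.int64(157), np.int64(239), np.int64(246)), (598.0, np.int64(165), np.int64(247), np.int64(253)), (597.0, np.int64(167), np.int64(246), np.int64(253)), (596.0, np.int64(166), np.int64(244), np.int64(251)), (595.0, np.int64(166), np.int64(244), np.int64(250)), (594.0, np.int64(167), np.int64(244), np.int64(250)), (593.0, np.int64(168), np.int64(244), np.int64(250)), (592.0, np.int64(168), np.int64(244), np.int64(250)), (591.0, np.int64(167), np.int64(244), np.int64(250)), (590.0, np.int64(165), np.int64(243), np.int64(250)), (589.0, np.int64(162), np.int64(241), np.int64(250))]
```

Call:
{"fn": "drive_tool", "kwargs": {
  "moves": "0 0 1 0 0; 0 0 1 0 0; 0 0 1 0 0"
}}

```text
time_s: 16.05
ee_pos: [491.0, -161.1, 45.4]
tool_rot: [[-0.0, 1.0, -0.002], [1.0, 0.0, 0.0], [0.0, -0.002, -1.0]]
ft_force: [-10.1, 0.2, 7.4]
width: 1.001
```

Call:
{"fn": "drive_tool", "kwargs": {
  "moves": "0 0 1 0 0; 0 0 1 0 0; 0 0 1 0 0"
}}

```text
time_s: 16.35
ee_pos: [491.2, -161.1, 45.3]
tool_rot: [[-0.0, 1.0, -0.005], [1.0, 0.0, 0.0], [0.0, -0.005, -1.0]]
ft_force: [-19.2, 0.5, 12.5]
width: 0.999
```

The fence contact is firm (19 N) with both fingers square. I'll back off, rise, and look from over the right end.

Call:
{"fn": "drive_tool", "kwargs": {
  "moves": "0 0 -2 0 0; 0 0 -10 0 0; 0 0 -25 0 0; 0 0 -40 -30 0; 0 -40 -65 -80 0; 0 -80 -72 -130 0; 0 -104 -72 -175 0; 0 -104 -72 -198 0"
}}

```text
time_s: 17.15
ee_pos: [419.8, -265.1, 241.0]
tool_rot: [[0.001, 1.0, -0.0], [1.0, -0.001, -0.0], [-0.0, -0.0, -1.0]]
ft_force: [0.7, -0.5, -0.9]
width: 1.001
```

Call:
{"fn": "drive_tool", "kwargs": {
  "moves": "0 0 0 0 0; 0 0 0 0 0; 0 0 0 0 0"
}}

```text
time_s: 17.45
ee_pos: [420.7, -263.4, 238.4]
tool_rot: [[-0.0, 1.0, -0.001], [1.0, 0.0, 0.001], [0.001, -0.001, -1.0]]
ft_force: [-0.2, 0.8, -0.4]
width: 1.0
```

Run:
```python
from h import *
s=read_state();print(s['time_s'],s['ee_pos'].round(1),s['ft_force'].round(2),s['width'])
p,d=read_camera('wrist');q,e=read_camera('scene');r,f=read_camera('side')
o1=ortho('wrist',p,26,620,-180,.4,400,560,s)
o2=ortho('scene',q,26,630,20,.8,400,180,s);o3=ortho('side',r,26,630,20,.8,400,180,s);o4=ortho('scene',q,18,630,-160,.4,400,200,s)
cv2.imwrite('pics/w9.png',cv2.hconcat([o1,cv2.vconcat([o2,o3,o4])]))
o=ortho('wrist',p,26,620,-180,.2,800,1120,s)
g=o[:,:,1].astype(float)
seg=g[290:520,330:480].mean(0);print('line y',-180-.2*(330+seg.argmin()))
h=ortho('wrist',p,18,480,-180,.2,800,250,s)[:,:,0].astype(float)   # blue: counter vs orange
m=cv2.GaussianBlur(h.mean(0)[None],(9,1),0)[0];k=np.diff(m)[320:480];print('edge y',-180-.2*(320+k.argmax()),k.max())
for n,i,ys in (('scene',q,(-250,-235,-220)),('side',r,(-40,-80,-120))):
  for y in ys:
    c=cv2.GaussianBlur(ortho(n,i,26,620,y+5,.2,50,200,s)[:,:,1].astype(np.float32).mean(1)[None],(9,1),0)[0]
    print(n,y,'lid far edge x',620-.2*np.diff(c).argmax())
for n in ['scene','side']:
    f0=np.load(n+'0.npz')['p'];f1={'scene':q,'side':r}[n]
    for w in ([(205,185,240,215),(258,178,276,200),(390,230,430,278)] if n=='scene' else [(335,330,380,375),(285,325,308,362),(245,240,290,265)]):
        a=f0[w[1]:w[3],w[0]:w[2]].astype(np.float32);b=f1[w[1]:w[3],w[0]:w[2]].astype(np.float32)
        print(n,w,'shift',np.round(cv2.phaseCorrelate(a.mean(2),b.mean(2)),2))
```

```text
17.45 [ 420.7 -263.4  238.4] [-0.21  0.83 -0.36] 0.9998598450887326
line y -263.4
edge y -256.4 8.014578125
scene -250 lid far edge x 600.0
scene -235 lid far edge x 599.8
scene -220 lid far edge x 599.8
side -40 lid far edge x 600.8
side -80 lid far edge x 601.0
side -120 lid far edge x 601.4Traceback (most recent call last):
  File "<stdin>", line 20, in <module>
    return _wrapfunc(a, 'round', decimals=decimals, out=out)
    return _wrapit(obj, method, *args, **kwds)
    conv = _array_converter(obj)
ValueError: setting an array element with a sequence. The requested array has an inhomogeneous shape after 1 dimensions. The detected shape was (2,) + inhomogeneous part.
```

View pics/w9.png

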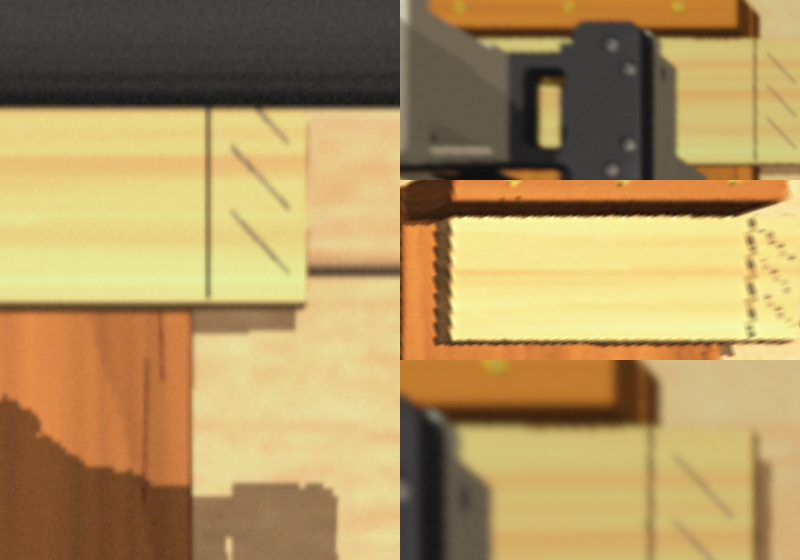

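The line (column 208) sits about 6.7 mm outside the hook's edge (column 191), inside the 0–10 mm band. The far edge reads the same x along its length, and the 19 N stop confirmed the fence contact. One last numeric check, for flatness and undisturbed objects, then hand in.

Run:
```python
from h import *
s=read_state()
q,e=read_camera('scene');r,f=read_camera('side');D={'scene':q,'side':r}
P=depthpts('side',f,s).reshape(-1,3);m=(abs(P[:,0]-548)<40)&(P[:,1]<-35)&(P[:,1]>-230)&(abs(P[:,2]-26)<15)
A=np.c_[P[m][:,:2],np.ones(m.sum())];c=np.linalg.lstsq(A,P[m][:,2],rcond=None)[0];print('lid plane slope',c[:2].round(4),'z',(c@[548,-140,1]).round(1))
for n,w in [('scene',(205,185,240,215)),('scene',(258,178,276,200)),('scene',(385,235,432,280)),('side',(335,330,380,375)),('side',(285,325,308,362)),('side',(245,150,290,265))]:
    f0=np.load(n+'0.npz')['p'];t=f0[w[1]:w[3],w[0]:w[2]];b=D[n][w[1]-12:w[3]+12,w[0]-12:w[2]+12]
    _,v,_,l=cv2.minMaxLoc(cv2.matchTemplate(b,t,cv2.TM_CCOEFF_NORMED));print(n,w,'shift px',l[0]-12,l[1]-12,round(v,2))
hand_in()
```

```text
lid plane slope [-0.0005  0.0006] z 25.2
scene (205, 185, 240, 215) shift px 0 0 1.0
scene (258, 178, 276, 200) shift px -12 12 0.48
scene (385, 235, 432, 280) shift px 0 0 0.98
side (335, 330, 380, 375) shift px 0 0 0.89
side (285, 325, 308, 362) shift px 0 0 1.0
side (245, 150, 290, 265) shift px 0 0 0.99
the job is handed in; nothing more can be done
```

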